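# Put the capacitor away in the stop-held box

## Task

Swing the lid of the closed box open by its tab and all the way back until it meets the sprung buffer on the post behind it, then press it on gently until the buffer's nose has gone in about 2 to 3 mm (never as much as 5 mm, and do not fling the lid), so that it stays leaning on its stop. Then stand the capacitor, the tallest of the three small round parts, upright on the floor of the box, setting it down rather than dropping it; leave the lid against the buffer and the other things on the bench where they are.

Things in the scene. Friction and masses are not known exactly. Their poses are not given: they have to be found in the camera images.
- box: Green plastic box fixed to the bench, outside 120 (x) x 160 (y) x 75 mm high, walls 4 mm, floor about 5 mm thick, empty. Origin under its centre; its x points from the front (tab side, towards the robot) to the hinge side, z up. The stop post stands behind it on its centre line.
- lid (a joint): Hinge angle of the lid (122 x 162 x 8 mm, 150 g), rad: 0 closed, growing as it swings up and back over the box's +x rim; pi/2 upright. Stiff friction hinge (0.3 N m, about 2 N at the tab): it stays where left. It meets the buffer between 1.70 and 2.00 rad, different at each start (the post's distance varies): find it by feel or sight. 
- lid_hinge (a point): Point on the hinge axis, middle of the box's far rim (60 mm behind the box's centre, 75 mm above the bench). The axis runs along the box's y.
- tab (a point): Grip point of the lid's pull tab, 152 mm from the hinge, 12 mm short of the tab's end, mid-thickness; 80 mm above the bench when closed. The tab juts 42 mm from the middle of the lid's front edge in the lid's plane, 24 mm wide (box y), 8 mm thick. Pinched from above by its narrow sides it turns between the pads, but slips when carried far; a raised lid is best pushed on its inner face.
- buffer (a joint): How far the buffer's nose is pushed in, m: 0 free, 0.008 end of travel. Spring 6 N/mm. Rubber nose, 16 mm dia, pointing at the box from an upright steel post (30 mm wide, 138 mm high), 125 mm above the bench. 1 mm here is about 3 mm at the tab; 3 mm takes about 7 N on the lid 120 mm from the hinge, plus friction. Let go, it springs back part way but the lid stays on it.
- capacitor_mid (a point): Centre (half-way up) of the blue capacitor: an upright cylinder 36 mm in diameter and 56 mm high with two thin 8 mm terminals on top, about 90 g. Its z is its own axis. It stands on the bench on the robot's right of the box.
- coupling_mid (a point): Bystander: centre of the bare aluminium shaft coupling, 32 mm in diameter, 36 mm high, grooved round the middle. Leave alone.
- spacer_mid (a point): Bystander: centre of the dark steel spacer ring, 34 mm in diameter, 22 mm high. Leave alone.
- pliers: Bystander: needle-nose pliers lying flat, 175 mm long along their x, 12 mm high. Leave alone.
- screwdriver: Bystander: screwdriver lying flat, 180 mm long. Leave alone.
Things that resemble listed ones, but are neither listed nor needed, are in the scene too. Of the things shaped like the box, the green one is meant.

How it is judged:
By the outcome, as a careful person would: the job done as asked, in the order asked, and still so for the second after the job is handed in, with the robot touching nothing.
It also fails if it takes over 72 s, if anything falls off the work surface, if the arm or the gripper's body presses on something with over 40 N, if the wrist force passes 120 N, or if a joint passes its speed limit or range.

## Robot

A 7-joint arm with a two-finger parallel gripper is mounted at the origin on the work surface. World frame = base frame: x ahead of the robot, y to its left, z up, the work surface at z = 0. Lengths are in m, angles in degrees, forces in N, time in s.
With the tool pointing down it reaches from about 0.425 to 0.875 m from the base axis. Payload 8.4 kg.
Tool frame: the origin (TCP) lies between the finger pads; the fingertips stand 14 mm ahead of it and the grasp point (between the pads) lies 5 mm behind it (ctrl.tip_extent is the z of the fingertips in the tool frame, in m); z points along the fingers, y is the line along which they close (so a half turn about z gives the same grasp; the last joint's range is limited). The gripper opens to 87 mm and grips with 3 to 60 N. Pads are 19 mm wide; open, the fingers measure 117 mm over their backs; the gripper's body (75 mm by 190 mm) begins 51 mm behind the grasp point.
Start: joints at [-82.861, 19.091, 2.286, 83.961, -0.768, 76.965, -3.352], TCP at [0.144, 0.634, 0.237] pointing down, gripper open.
Joint ranges: [-147.57, 147.57], [-21.85, 119.76], [-74.77, 79.35], [14.55, 137.4], [-85.83, 265.84], [4.83, 119.75], [-152.11, 152.11]. Speed limits (degrees/s): [127.2, 127.2, 159.86, 159.86, 180, 180, 180].

## Interface

Orientations are given as [roll, pitch, yaw] about the fixed x, y, z axes, in that order (R = Rz(yaw) Ry(pitch) Rx(roll)).
In Python, from station import ctrl gives the robot as it stands.
- The arm moves only by the tool carry_out, never from a script. Its argument "moves" is a list of rows, each a list of 3 entries, a list of its own where there are three numbers: the opening, from 0 (shut) to 1 (fully open), then the shift along the world's x, y, z in mm, then the turn about the world's z in degrees. In form: [[fingers, [dx, dy, dz], roll], ...]. A call has 1 to 10 rows; each row is the pose to reach, as a shift and turn from the pose commanded when the call began; what a row does not reach only later rows make up. A row lasts 1/12 s, in which the tool goes at most 41.7 mm and 7.16 degrees, less where a joint would pass 70% of its speed; a pose out of reach is approached as far as the arm can. A call with a gripper value outside its range is refused whole. The fingers move at their own pace and stop on an object; the grip force is fixed at half the most. Time passes only in rows, so rows that repeat a pose let the fingers close. It gives the time, the measured TCP pose, the force, the opening and the grip force at its end, in the units of the state.
- ctrl.read_state(): the state, without advancing time (a new reading comes with each control period).
- ctrl.read_camera(name): name is "scene" or "top" or "wrist"; returns the picture (400x640x3 uint8, red, green, blue); there is no depth.
- ctrl.camera_model(name): a dict with "fx", "fy", "cx", "cy" (pixels), "world_to_cam" (4x4, takes a point from world to camera coordinates); the wrist camera has in their place "T_tool_cam" (4x4, takes a point from camera to tool coordinates, whose origin is the TCP and whose axes are the flange's). Camera axes: x right, y up, looking along -z (the intrinsics and any distortion apply to the point x, -y, -z); pixel columns grow to the right and rows downward; lengths in m; the calibration is good to about 2 mm. The wrist camera is an equidistant fisheye: a pixel r from the principal point sees the ray r / f radians off the axis. A picture is of the moment at which its call begins: read the wrist's pose just before it. camera_model takes no time and is no camera call.
- ctrl.close_job(): hands the job in; it is judged then, once.
The state is a dict: "time_s": time; "joint_pos": joint angles; "joint_velocities": joint speeds; "effort": joint torques, N m; "tcp_pos": TCP position; "eef_rot": TCP orientation; "ft_force": force on the tool from outside, world axes, zero at the start; "moment": the same for the moment, N m; "opening": opening from 0.0 (shut) to 1.0 (fully open); "gripper_force": force on a finger pad.
Only numpy, scipy, OpenCV 4.12 (cv2) and the standard library are available. Lean on these libraries where they do the work, as an engineer would, in place of code of your own. Each camera call takes 0.05 s, during which the arm holds its last target. There are 200 camera calls.

## Working session

There is one attempt and no reset: what is moved stays moved. The work goes in short steps, Python scripts to look and compute and a tool call to move; the robot and the scene stay as the last step left them, time stands still between calls to the robot, and variables do not carry over. Pictures are saved under pics/ and viewed, at most 10 in all, crops included, and the job is handed in when it is done.

Besides the shell and the picture viewer there is one more tool, called after "Emit:" as name(argument=value, ...), one argument or row to a line, values as JSON. carry_out: Moves the arm, as the interface text tells. Its arguments: {"type":"object","properties":{"moves":{"type":"array"}},"required":["moves"]}

```bash
mkdir -p pics; ls; cat > h.py <<'E'
import numpy as np, cv2
from station import ctrl
def snap(name,fn=None):
    im=ctrl.read_camera(name)
    if fn: cv2.imwrite('pics/'+fn,cv2.cvtColor(im,cv2.COLOR_RGB2BGR))
    return im
def ray(name,u,v):
    m=ctrl.camera_model(name); W=np.linalg.inv(np.array(m['world_to_cam']))
    d=np.array([(u-m['cx'])/m['fx'],-(v-m['cy'])/m['fy'],-1])
    return W[:3,3],W[:3,:3]@d
def onz(name,u,v,z):
    o,d=ray(name,u,v); return o+d*(z-o[2])/d[2]
E
python3 - <<'E'
from h import *
a=snap('top','top.png');b=snap('scene','scene.png')
for n in('top','scene'):
    m=ctrl.camera_model(n);print({k:np.round(v,3).tolist() for k,v in m.items() if not isinstance(v,str)})
s=ctrl.read_state();print(s)
E
```

```text
pics
{'fx': 462.013, 'fy': 462.013, 'cx': 315.992, 'cy': 198.602, 'world_to_cam': [[-0.014, -1.0, -0.02, 0.015], [0.986, -0.018, 0.164, -0.449], [-0.164, -0.018, 0.986, -1.072], [0.0, 0.0, 0.0, 1.0]]}
{'fx': 389.473, 'fy': 389.473, 'cx': 314.157, 'cy': 198.759, 'world_to_cam': [[0.283, 0.959, 0.016, -0.126], [-0.746, 0.21, 0.633, 0.256], [0.603, -0.191, 0.774, -1.211], [0.0, 0.0, 0.0, 1.0]]}
{'time_s': 0.1, 'joint_pos': array([-82.86114469,  19.12875444,   2.28414762,  84.0061088 ,
        -0.76848325,  76.96539916,  -3.35211734]), 'joint_velocities': array([-0.07024583, -0.15700213,  0.04018668, -0.12232225,  0.00847354,
        0.00706442,  0.05548834]), 'effort': array([ 4.08477950e-03, -6.57814050e+01,  1.34003218e+00, -4.04707539e+01,
       -5.96625195e-02,  4.10896959e-02,  1.19725528e-04]), 'tcp_pos': array([0.14418172, 0.6333908 , 0.23573531]), 'eef_rot': array([-1.79915111e+02,  4.86873257e-03,  1.67176437e+02]), 'ft_force': array([-1.12558115, -0.35445779,  0.53704342]), 'moment': array([-0.01246162, -0.03194001, -0.027352  ]), 'gripper_force': 0.0, 'opening': 1.006070313227707}
```

View pics/top.png

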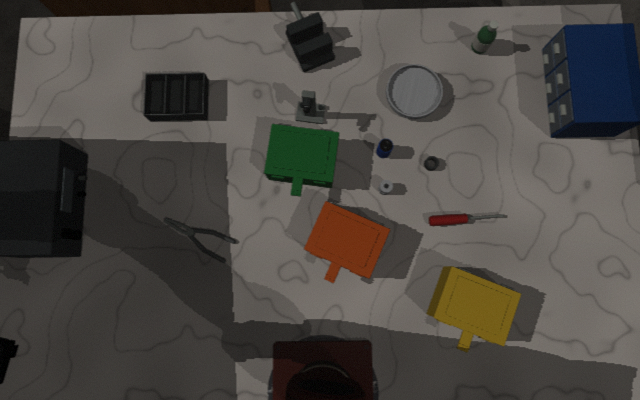

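View pics/scene.png

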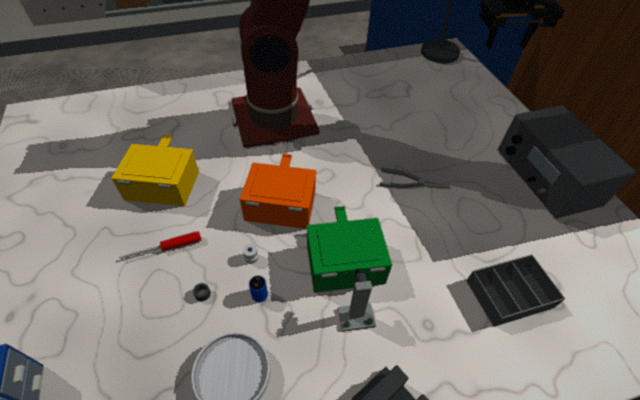

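Candidates for the box are green (302,155 top), orange (347,240) and yellow (478,305), so green it is. The small round parts are the blue one with terminals (385,148), the bare metal coupling (387,187) and the dark ring (431,163). The blue one is the capacitor. I'll measure, with one close crop to check.

```bash
python3 - <<'E'
from h import *
im=cv2.cvtColor(cv2.imread('pics/top.png'),cv2.COLOR_BGR2RGB).astype(int)
r,g,b=im[...,0],im[...,1],im[...,2]
G=((g>1.6*r)&(g>1.6*b)&(g>50)).astype(np.uint8); G[:, 400:]=0;G[:110]=0
n,l,st,c=cv2.connectedComponentsWithStats(G);i=1+st[1:,4].argmax();print(st[i],c[i])
m=(l==i).astype(np.uint8)
lid=cv2.morphologyEx(m,cv2.MORPH_OPEN,np.ones((21,21)))
tab=cv2.morphologyEx(m&~lid,cv2.MORPH_OPEN,np.ones((5,5)))
n,l,st,c=cv2.connectedComponentsWithStats(tab);print(st[1:],c[1:])
j=1+st[1:,4].argmax()
rr=cv2.minAreaRect(cv2.findContours((l==j).astype(np.uint8),0,1)[0][0]);bx=cv2.boxPoints(rr)
print('tab corners',[np.round(onz('top',*p,.084),3)[:2].tolist() for p in bx])
print('tab ctr',onz('top',*c[j],.084))
cs,_=cv2.findContours(m,0,1);ap=cv2.approxPolyDP(cs[0],3,True)[:,0];
for p in ap: print(p,np.round(onz('top',*p,.084),3))
B=((b>1.5*r)&(b>1.5*g)&(b>40)).astype(np.uint8);B[:,420:]=0;B[:,:350]=0
n,l,st,c=cv2.connectedComponentsWithStats(B)
for k in range(1,n):
  if st[k,4]>20: print('cap',st[k],c[k],onz('top',*c[k],.03))
cv2.imwrite('pics/crop.png',np.hstack([cv2.resize(cv2.imread('pics/top.png')[90:210,250:450],(800,480),interpolation=2)]))
E
```

```text
[ 265  124   74   72 3566] [301.17638811 154.25238362]
[[324 132  14  50 415]
 [265 167  37  28 381]] [[331.15903614 155.94216867]
 [286.95013123 176.45406824]]
tab corners [[0.483, -0.011], [0.602, -0.024], [0.599, -0.048], [0.481, -0.034]]
tab ctr [ 0.54187783 -0.03025021  0.084     ]
[272 124] [0.622 0.108 0.084]
[266 173] [0.504 0.122 0.084]
[292 176] [0.496 0.061 0.084]
[291 194] [0.453 0.064 0.084]
[297 195] [0.451 0.05  0.084]
[303 177] [0.493 0.036 0.084]
[332 181] [ 0.482 -0.031  0.084]
[337 132] [ 0.6   -0.045  0.084]
cap [377 142  14  15  53] [380.50943396 150.43396226] [ 0.56756002 -0.15242862  0.03      ]
```

View pics/crop.png

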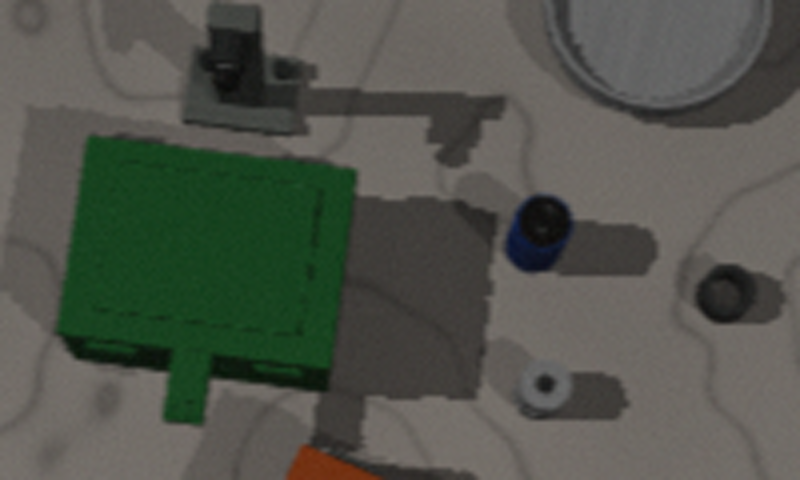

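The crop confirms the upright blue capacitor with a dark top at about (544,217) in the crop, which is (386,144) in the top view. The green lid's tab ends at about (296,195), and the post is behind the box. I'll go above the tab first.

Emit:
carry_out(
  moves=[
    [1, [20, -36, 0], 5],
    [1, [40, -72, 0], 5],
    [1, [60, -108, 0], 5],
    [1, [80, -145, 0], 5],
    [1, [100, -180, 0], 5],
    [1, [120, -216, 0], 5],
    [1, [140, -254, 0], 5],
    [1, [160, -290, 0], 5],
    [1, [180, -326, 0], 5],
    [1, [198, -362, 0], 5],
  ],
)

```text
time_s: 0.93
tcp_pos: [0.3429, 0.2696, 0.2364]
eef_rot: [180.0, -0.0, 172.2]
ft_force: [1.0, 0.3, 1.3]
opening: 1.005
gripper_force: 0.0
```

Emit:
carry_out(
  moves=[
    [1, [20, -36, 0], 0],
    [1, [40, -73, 0], 0],
    [1, [60, -110, 0], 0],
    [1, [80, -146, 0], 0],
    [1, [100, -183, -10], 0],
    [1, [119, -220, -30], 0],
    [1, [119, -220, -60], 0],
    [1, [119, -220, -60], 0],
    [1, [119, -220, -60], 0],
  ],
)

```text
time_s: 1.68
tcp_pos: [0.4601, 0.0514, 0.1756]
eef_rot: [-179.9, -0.2, 172.1]
ft_force: [0.1, 0.9, 1.2]
opening: 0.996
gripper_force: 0.0
```

```bash
cat >> h.py <<'E'
from scipy.spatial.transform import Rotation as Ro
def wray(u,v,s):
    m=ctrl.camera_model('wrist');T=np.array(m['T_tool_cam'])
    x,y=u-m['cx'],v-m['cy'];r=np.hypot(x,y);t=r/m['fx']
    d=np.array([np.sin(t)*x/r,-np.sin(t)*y/r,-np.cos(t)])
    R=Ro.from_euler('xyz',s['eef_rot'],degrees=True).as_matrix()
    return s['tcp_pos']+R@T[:3,3],R@T[:3,:3]@d
def wonz(u,v,z,s):
    o,d=wray(u,v,s);return o+d*(z-o[2])/d[2]
def st():
    s=ctrl.read_state();print({k:np.round(s[k],4).tolist() for k in('time_s','tcp_pos','eef_rot','ft_force','opening','gripper_force')});return s
E
python3 - <<'E'
from h import *
import pickle
s=st();snap('wrist','w1.png');pickle.dump(s,open('s1.pkl','wb'))
for p in [(386,144.3)]: print('cap top',onz('top',*p,.056))
E
```

```text
{'time_s': 1.6833, 'tcp_pos': [0.4601, 0.0514, 0.1756], 'eef_rot': [-179.8908, -0.1749, 172.0993], 'ft_force': [0.116, 0.9421, 1.1765], 'opening': 0.9957, 'gripper_force': 0.0}
cap top [ 0.57538317 -0.16281765  0.056     ]
```

View pics/w1.png

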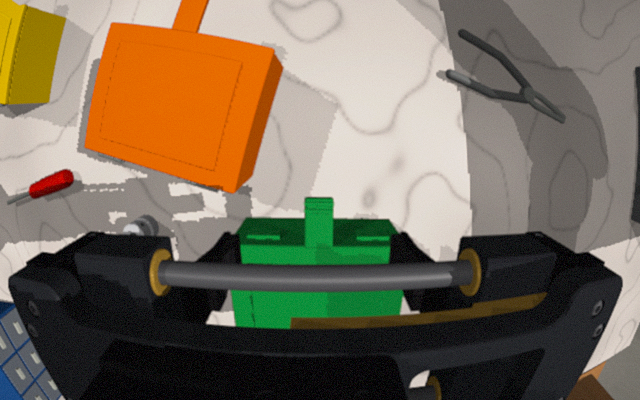

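The wrist picture shows the tab between the fingers: its end at about (319,198) and its sides at columns 305 and 333. Casting rays for its position.

```bash
python3 - <<'E'
from h import *
import pickle
s=pickle.load(open('s1.pkl','rb'))
for p in [(306,198),(333,198),(305,245),(333,245)]: print(p,np.round(wonz(*p,.084,s),4))
for p in [(238,231),(401,231)]: print(p,np.round(wonz(*p,.083,s),4))
E
```

```text
(306, 198) [0.4494 0.0451 0.084 ]
(333, 198) [0.4524 0.0666 0.084 ]
(305, 245) [0.4897 0.0383 0.084 ]
(333, 245) [0.493  0.0617 0.084 ]
(238, 231) [ 0.4702 -0.0166  0.083 ]
(401, 231) [0.4895 0.121  0.083 ]
```

Emit:
carry_out(
  moves=[
    [0.6, [1, 2, -30], 0],
    [0.6, [1, 2, -60], 0],
    [0.6, [1, 2, -90], 0],
    [0.6, [1, 2, -101], 0],
    [0.25, [1, 2, -101], 0],
    [0, [1, 2, -101], 0],
    [0, [1, 2, -101], 0],
    [0, [1, 2, -101], 0],
    [0, [1, 2, -101], 0],
  ],
)

```text
time_s: 2.48
tcp_pos: [0.4632, 0.0542, 0.0769]
eef_rot: [179.9, 0.1, 172.2]
ft_force: [0.6, 0.2, -0.3]
opening: 0.403
gripper_force: 0.0
```

Emit:
carry_out(
  moves=[
    [0, [0, 0, 0], 0],
    [0, [0, 0, 0], 0],
    [0, [0, 0, 0], 0],
    [0, [0, 0, 0], 0],
    [0, [0, 0, 0], 0],
  ],
)

```text
time_s: 2.9
tcp_pos: [0.4626, 0.0538, 0.076]
eef_rot: [180.0, 0.0, 172.2]
ft_force: [-0.8, -0.1, 6.6]
opening: 0.271
gripper_force: 30.0
```

Emit:
carry_out(
  moves=[
    [0, [1, 0, 13], 0],
    [0, [3, 0, 26], 0],
    [0, [6, -1, 39], 0],
    [0, [11, -2, 52], 0],
    [0, [16, -2, 64], 0],
    [0, [23, -3, 75], 0],
    [0, [30, -4, 86], 0],
    [0, [38, -5, 96], 0],
    [0, [38, -5, 96], 0],
  ],
)

```text
time_s: 3.65
tcp_pos: [0.5002, 0.0481, 0.1724]
eef_rot: [-180.0, -0.1, 172.1]
ft_force: [-6.7, -1.6, 6.8]
opening: 0.274
gripper_force: 30.0
```

```bash
python3 - <<'E'
from h import *
st();snap('scene','s2.png')
E
```

```text
{'time_s': 3.65, 'tcp_pos': [0.5002, 0.0481, 0.1724], 'eef_rot': [-179.9558, -0.0972, 172.1289], 'ft_force': [-6.6763, -1.5635, 6.793], 'opening': 0.2738, 'gripper_force': 30.0011}
```

View pics/s2.png

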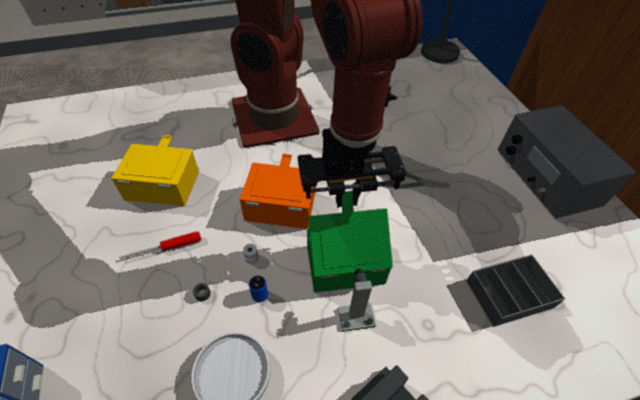

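The scene shows the tab held by the fingers and the lid lifted. Carrying on along the arc to about 80°.

Emit:
carry_out(
  moves=[
    [0, [9, -1, 10], 0],
    [0, [19, -3, 18], 0],
    [0, [30, -4, 26], 0],
    [0, [41, -6, 33], 0],
    [0, [53, -7, 38], 0],
    [0, [65, -9, 43], 0],
    [0, [78, -11, 47], 0],
    [0, [91, -13, 49], 0],
    [0, [91, -13, 49], 0],
  ],
)

```text
time_s: 4.45
tcp_pos: [0.5924, 0.0342, 0.2208]
eef_rot: [-179.9, 0.0, 172.1]
ft_force: [-1.4, -0.9, 6.2]
opening: 0.271
gripper_force: 30.0
```

```bash
python3 - <<'E'
from h import *
st();im=snap('scene');c=im[100:340,220:460];cv2.imwrite('pics/s3.png',cv2.resize(c,(600,600))[...,::-1])
E
```

```text
{'time_s': 4.45, 'tcp_pos': [0.5924, 0.0342, 0.2208], 'eef_rot': [-179.8842, 0.0069, 172.0941], 'ft_force': [-1.357, -0.884, 6.2296], 'opening': 0.2714, 'gripper_force': 30.0011}
```

View pics/s3.png

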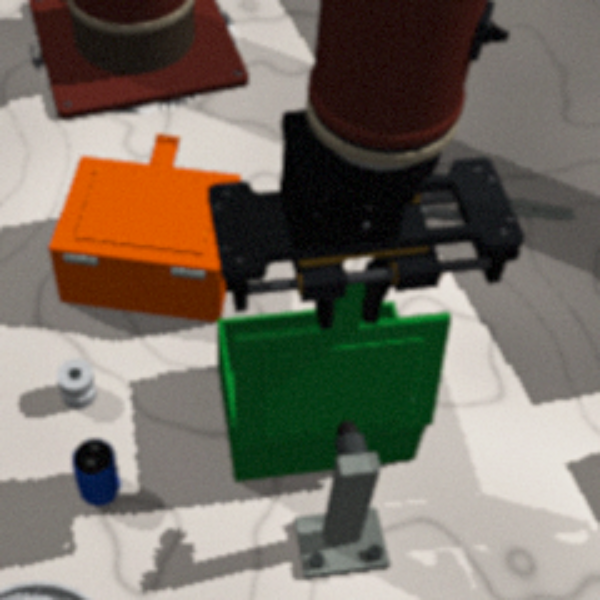

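Lid is at about 80° with the tab still pinched. Taking it just past upright, then letting go and rising.

Emit:
carry_out(
  moves=[
    [0, [13, -2, 1], 0],
    [0, [26, -4, 1], 0],
    [0, [39, -5, 0], 0],
    [0, [39, -5, 0], 0],
    [0.5, [39, -5, 0], 0],
    [0.6, [39, -5, 0], 0],
    [0.6, [39, -5, 0], 0],
    [0.6, [39, -5, 30], 0],
    [0.6, [39, -5, 60], 0],
    [0.6, [39, -5, 60], 0],
  ],
)

```text
time_s: 5.33
tcp_pos: [0.632, 0.031, 0.2859]
eef_rot: [179.9, 0.4, 172.2]
ft_force: [0.0, -0.4, 0.6]
opening: 0.58
gripper_force: 0.0
```

Emit:
carry_out(
  moves=[
    [0, [-30, 4, 5], 0],
    [0, [-65, 9, 5], 0],
    [0, [-65, 9, 5], 0],
    [0, [-65, 9, -30], 0],
    [0, [-65, 9, -60], 0],
    [0, [-65, 9, -78], 0],
    [0, [-65, 9, -78], 0],
    [0, [-65, 9, -78], 0],
    [0, [-65, 9, -78], 0],
  ],
)

```text
time_s: 6.08
tcp_pos: [0.5659, 0.04, 0.2038]
eef_rot: [180.0, 0.1, 172.2]
ft_force: [0.3, -0.1, 0.2]
opening: 0.037
gripper_force: 0.0
```

```bash
python3 - <<'E'
from h import *
st();im=snap('scene');c=im[100:340,220:460];cv2.imwrite('pics/s4.png',cv2.resize(c,(600,600))[...,::-1])
E
```

```text
{'time_s': 6.0833, 'tcp_pos': [0.5659, 0.04, 0.2038], 'eef_rot': [179.9668, 0.078, 172.1866], 'ft_force': [0.3407, -0.0587, 0.2118], 'opening': 0.0366, 'gripper_force': 0.0}
```

View pics/s4.png

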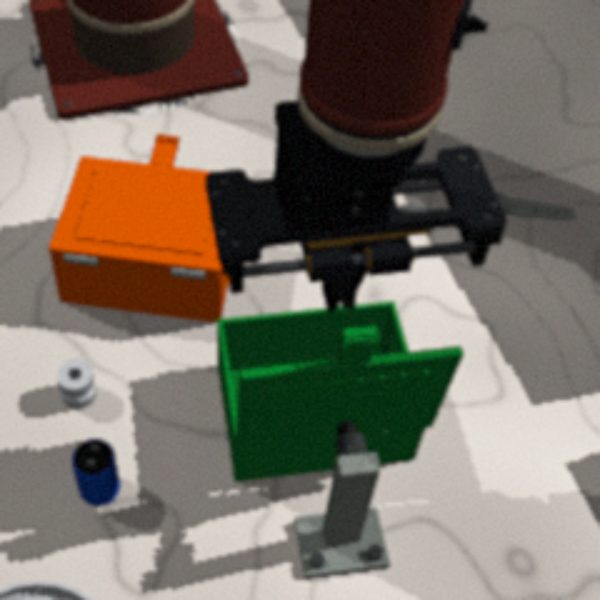

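Released; the lid stands at about 95°, the fingers are closed in front of its inner face, and the nose is still clear behind. Pushing in small steps and feeling the force.

Emit:
carry_out(
  moves=[
    [0, [15, -2, 0], 0],
    [0, [28, -4, 0], 0],
    [0, [36, -5, 0], 0],
    [0, [42, -6, 0], 0],
    [0, [46, -6, 0], 0],
    [0, [48, -7, 0], 0],
    [0, [50, -7, 0], 0],
    [0, [50, -7, 0], 0],
  ],
)

```text
time_s: 6.8
tcp_pos: [0.6151, 0.0328, 0.2025]
eef_rot: [-180.0, -0.0, 172.2]
ft_force: [-1.8, 0.4, 1.4]
opening: 0.003
gripper_force: 0.7
```

Emit:
carry_out(
  moves=[
    [0, [1, 0, 0], 0],
    [0, [2, 0, 0], 0],
    [0, [3, 0, 0], 0],
    [0, [4, -1, 0], 0],
    [0, [4, -1, 0], 0],
  ],
)

```text
time_s: 7.22
tcp_pos: [0.6192, 0.032, 0.2023]
eef_rot: [180.0, -0.0, 172.2]
ft_force: [-3.3, 0.9, -1.5]
opening: 0.009
gripper_force: 1.1
```

Emit:
carry_out(
  moves=[
    [0, [2, 0, 0], 0],
    [0, [3, 0, 0], 0],
    [0, [4, -1, 0], 0],
    [0, [4, -1, 0], 0],
  ],
)

```text
time_s: 7.55
tcp_pos: [0.6236, 0.0309, 0.2026]
eef_rot: [180.0, 0.0, 172.2]
ft_force: [-2.6, 1.5, -1.1]
opening: 0.004
gripper_force: 1.0
```

Emit:
carry_out(
  moves=[
    [0, [2, 0, 0], 0],
    [0, [3, 0, 0], 0],
    [0, [4, -1, 0], 0],
    [0, [4, -1, 0], 0],
  ],
)

```text
time_s: 7.88
tcp_pos: [0.6276, 0.0298, 0.2026]
eef_rot: [180.0, 0.0, 172.2]
ft_force: [-2.0, 1.0, -1.4]
opening: 0.002
gripper_force: 0.9
```

Emit:
carry_out(
  moves=[
    [0, [2, 0, 0], 0],
    [0, [3, 0, 0], 0],
    [0, [4, -1, 0], 0],
    [0, [4, -1, 0], 0],
  ],
)

```text
time_s: 8.22
tcp_pos: [0.6311, 0.0291, 0.2023]
eef_rot: [180.0, -0.0, 172.2]
ft_force: [-3.5, 2.6, -0.9]
opening: 0.007
gripper_force: 1.8
```

Emit:
carry_out(
  moves=[
    [0, [2, 0, 0], 0],
    [0, [3, 0, 0], 0],
    [0, [4, 0, 0], 0],
    [0, [4, 0, 0], 0],
  ],
)

```text
time_s: 8.55
tcp_pos: [0.634, 0.0288, 0.2017]
eef_rot: [-180.0, -0.2, 172.2]
ft_force: [-7.1, 2.3, -2.6]
opening: 0.004
gripper_force: 3.6
```

```bash
python3 - <<'E'
from h import *
st();im=snap('scene');c=im[190:290,300:420];cv2.imwrite('pics/s5.png',cv2.resize(c,(720,600),interpolation=2)[...,::-1])
E
```

```text
{'time_s': 8.55, 'tcp_pos': [0.634, 0.0288, 0.2017], 'eef_rot': [-179.9677, -0.196, 172.1725], 'ft_force': [-7.1079, 2.3216, -2.5732], 'opening': 0.0041, 'gripper_force': 3.5728}
```

View pics/s5.png

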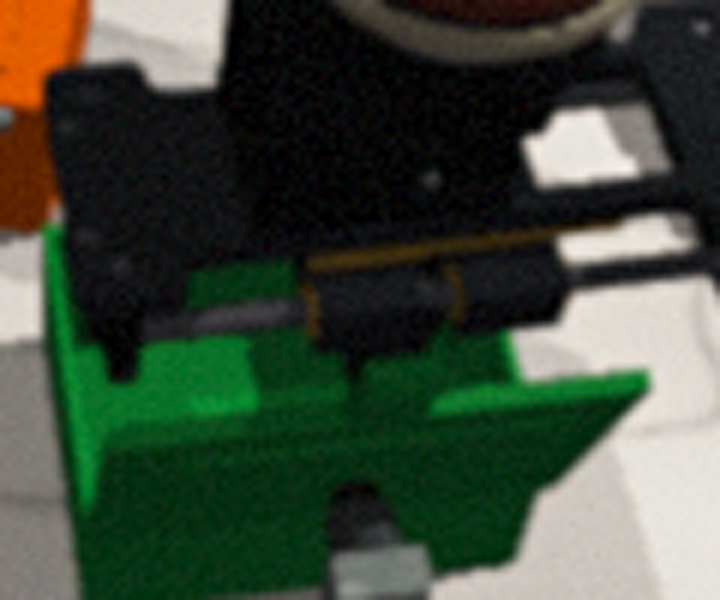

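The lid is against the nose and the force has risen from about 2.5 N to 7.3 N, roughly 1.7 mm in. A little more.

Emit:
carry_out(
  moves=[
    [0, [1, 0, 0], 0],
    [0, [2, 0, 0], 0],
    [0, [2, 0, 0], 0],
    [0, [2, 0, 0], 0],
  ],
)

```text
time_s: 8.93
tcp_pos: [0.6353, 0.0286, 0.2014]
eef_rot: [-179.9, -0.3, 172.2]
ft_force: [-9.2, 0.4, -2.8]
opening: 0.004
gripper_force: 4.4
```

About 2.3–2.6 mm in by both force and travel. Backing off gently and rising, then heading for the capacitor.

Emit:
carry_out(
  moves=[
    [0, [-2, 0, 0], 0],
    [0, [-5, 1, 0], 0],
    [0, [-10, 2, 0], 0],
    [0, [-25, 4, 0], 0],
    [0.3, [-50, 7, 0], 0],
    [0.5, [-75, 5, 20], 0],
    [0.7, [-75, -20, 20], 0],
    [0.7, [-75, -50, 20], 0],
    [0.7, [-75, -90, 20], 0],
    [0.7, [-75, -125, 10], 0],
  ],
)

```text
time_s: 9.77
tcp_pos: [0.5636, -0.0982, 0.2151]
eef_rot: [179.9, 0.3, 172.2]
ft_force: [1.0, -0.8, 0.1]
opening: 0.373
gripper_force: 0.0
```

```bash
python3 - <<'E'
from h import *
s=st();im=snap('wrist','w2.png');t=snap('scene')
import pickle;pickle.dump(s,open('s2.pkl','wb'))
r,g,b=[im[...,i].astype(int) for i in range(3)]
B=((b>1.5*r)&(b>1.4*g)&(b>40)).astype(np.uint8)
n,l,S,c=cv2.connectedComponentsWithStats(B)
for k in range(1,n):
  if S[k,4]>60: print(S[k],c[k])
a=cv2.imread('pics/w2.png')
cv2.imwrite('pics/m.png',np.vstack([a,cv2.resize(t[190:290,260:420],(640,400))[::2,::,::-1]])[:600])
E
```

```text
{'time_s': 9.7667, 'tcp_pos': [0.5636, -0.0982, 0.2151], 'eef_rot': [179.9459, 0.3422, 172.234], 'ft_force': [1.0353, -0.7806, 0.1048], 'opening': 0.3729, 'gripper_force': 0.0}
[242 181  37  41 538] [264.61710037 194.85873606]
[   0  244   57  143 3036] [ 18.66304348 319.62022398]
```

View pics/m.png

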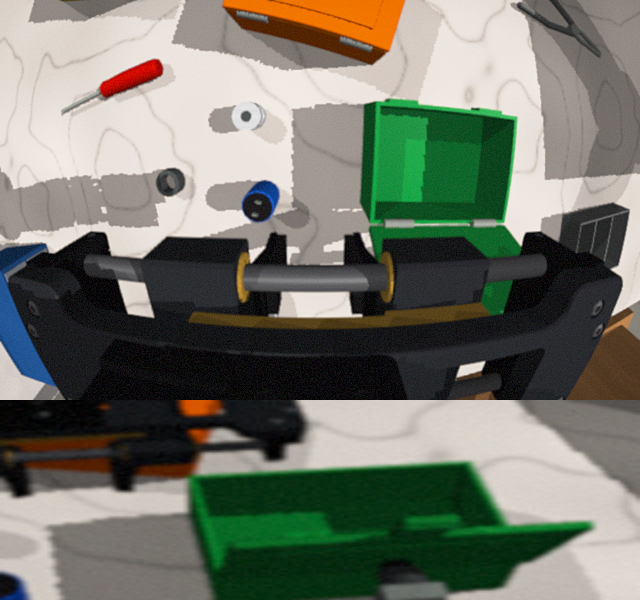

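The wrist view shows the open box with rim corners near (366,102), (516,118), (508,221) and (371,222). The capacitor's top is centred near (257,207), and the lid is leaning on the buffer. Locating both.

```bash
python3 - <<'E'
from h import *
import pickle
s=pickle.load(open('s2.pkl','rb'))
im=cv2.imread('pics/w2.png')[170:235,230:295]
g=cv2.cvtColor(im,cv2.COLOR_BGR2GRAY);B=((im[...,0]>1.4*im[...,2])|(g<45)).astype(np.uint8)
# whole cylinder silhouette mid
n,l,S,c=cv2.connectedComponentsWithStats(B);k=1+S[1:,4].argmax();print(S[k],c[k]+[230,170],np.round(wonz(*(c[k]+[230,170]),.028,s),4))
for p in [(255,209),(257,207),(259,205)]: print('cap',p,np.round(wonz(*p,.056,s),4))
q=[wonz(*p,.075,s) for p in [(366,102),(516,118),(508,221),(371,222)]]
print(np.round(q,3),'centre',np.round(np.mean(q,0),4))
E
```

```text
[  12   11   37   41 1065] [260.82723005 200.68169014] [ 0.575  -0.1619  0.028 ]
cap (255, 209) [ 0.576  -0.1636  0.056 ]
cap (257, 207) [ 0.5742 -0.1611  0.056 ]
cap (259, 205) [ 0.5723 -0.1585  0.056 ]
[[ 0.483 -0.04   0.075]
 [ 0.509  0.126  0.075]
 [ 0.624  0.116  0.075]
 [ 0.6   -0.047  0.075]] centre [0.5539 0.0388 0.075 ]
```

Emit:
carry_out(
  moves=[
    [0.75, [6, -32, 0], 0],
    [0.75, [12, -64, 0], 0],
    [0.75, [12, -64, -40], 0],
    [0.75, [12, -64, -80], 0],
    [0.75, [12, -64, -100], 0],
    [0.75, [12, -64, -100], 0],
  ],
)

```text
time_s: 10.37
tcp_pos: [0.572, -0.1594, 0.1085]
eef_rot: [-180.0, -0.3, 172.2]
ft_force: [-0.3, 0.5, -0.8]
opening: 0.745
gripper_force: 0.0
```

Emit:
carry_out(
  moves=[
    [0.75, [3, -3, -20], 0],
    [0.75, [3, -3, -40], 0],
    [0.75, [3, -3, -58], 0],
    [0.75, [3, -3, -70], 0],
    [0.75, [3, -3, -70], 0],
    [0.5, [3, -3, -70], 0],
    [0.4, [3, -3, -70], 0],
    [0.3, [3, -3, -70], 0],
    [0.3, [3, -3, -70], 0],
    [0.3, [3, -3, -70], 0],
  ],
)

```text
time_s: 11.2
tcp_pos: [0.5777, -0.1633, 0.0433]
eef_rot: [180.0, 0.1, 172.2]
ft_force: [-0.5, 0.5, 0.6]
opening: 0.46
gripper_force: 0.6
```

Emit:
carry_out(
  moves=[
    [0.2, [0, 0, 0], 0],
    [0, [0, 0, 0], 0],
    [0, [0, 0, 0], 0],
    [0, [0, 0, 0], 0],
    [0, [0, 0, 0], 0],
  ],
)

```text
time_s: 11.62
tcp_pos: [0.5777, -0.1632, 0.0431]
eef_rot: [180.0, 0.0, 172.2]
ft_force: [-0.5, 1.8, 5.9]
opening: 0.407
gripper_force: 30.0
```

Gripped at a width of 35 mm. Lifting over the rim.

Emit:
carry_out(
  moves=[
    [0, [0, 0, 10], 0],
    [0, [0, 0, 35], 0],
    [0, [0, 0, 65], 0],
    [0, [-8, 5, 95], 0],
    [0, [-18, 30, 110], 0],
    [0, [-30, 65, 110], 0],
    [0, [-32, 105, 110], 0],
    [0, [-32, 145, 110], 0],
    [0, [-32, 180, 110], 0],
    [0, [-32, 204, 110], 0],
  ],
)

```text
time_s: 12.45
tcp_pos: [0.5447, 0.0447, 0.153]
eef_rot: [179.9, -0.0, 172.3]
ft_force: [0.7, 0.5, -1.0]
opening: 0.409
gripper_force: 30.0
```

Emit:
carry_out(
  moves=[
    [0, [0, 0, 0], 0],
    [0, [0, 0, 0], 0],
    [0, [0, 0, -30], 0],
    [0, [0, 0, -60], 0],
    [0, [0, 0, -80], 0],
    [0, [0, 0, -90], 0],
    [0, [0, 0, -95], 0],
    [0, [0, 0, -98], 0],
    [0, [0, 0, -98], 0],
    [0, [0, 0, -98], 0],
  ],
)

```text
time_s: 13.28
tcp_pos: [0.546, 0.0405, 0.0556]
eef_rot: [180.0, 0.1, 172.2]
ft_force: [0.1, 0.2, 0.7]
opening: 0.404
gripper_force: 30.0
```

Emit:
carry_out(
  moves=[
    [0, [0, 0, -2], 0],
    [0, [0, 0, -4], 0],
    [0, [0, 0, -5], 0],
    [0, [0, 0, -6], 0],
    [0, [0, 0, -6], 0],
    [0, [0, 0, -6], 0],
  ],
)

```text
time_s: 13.78
tcp_pos: [0.5452, 0.0408, 0.0485]
eef_rot: [-180.0, -0.0, 172.2]
ft_force: [-0.0, 0.7, -1.7]
opening: 0.404
gripper_force: 30.0
```

Emit:
carry_out(
  moves=[
    [0, [0, 0, -1], 0],
    [0, [0, 0, -1], 0],
    [0, [0, 0, -1], 0],
  ],
)

```text
time_s: 14.03
tcp_pos: [0.5452, 0.0407, 0.0475]
eef_rot: [-180.0, -0.0, 172.2]
ft_force: [0.8, 0.6, -0.6]
opening: 0.408
gripper_force: 30.0
```

Emit:
carry_out(
  moves=[
    [0, [0, 0, -1], 0],
    [0, [0, 0, -1], 0],
    [0, [0, 0, -1], 0],
  ],
)

```text
time_s: 14.28
tcp_pos: [0.5455, 0.0408, 0.047]
eef_rot: [180.0, 0.0, 172.2]
ft_force: [-1.1, 0.3, 5.7]
opening: 0.406
gripper_force: 30.0
```

It's on the floor (5.7 N). Releasing and rising.

Emit:
carry_out(
  moves=[
    [0.5, [0, 0, 0], 0],
    [0.6, [0, 0, 0], 0],
    [0.65, [0, 0, 0], 0],
    [0.65, [0, 0, 0], 0],
    [0.65, [0, 0, 0], 0],
    [0.65, [0, 0, 20], 0],
    [0.65, [0, 0, 50], 0],
    [0.65, [0, 0, 85], 0],
    [0.65, [-10, 0, 120], 0],
    [0.65, [-30, 0, 150], 0],
  ],
)

```text
time_s: 15.12
tcp_pos: [0.5164, 0.0404, 0.1986]
eef_rot: [-179.9, 0.1, 172.1]
ft_force: [0.3, 1.4, 1.2]
opening: 0.651
gripper_force: 0.0
```

Emit:
carry_out(
  moves=[
    [0.65, [-10, 40, 20], 0],
    [0.65, [-10, 80, 20], 0],
    [0.65, [-10, 120, 20], 0],
    [0.65, [-10, 160, 20], 0],
    [0.65, [-10, 160, 20], 0],
    [0.65, [-10, 160, 20], 0],
  ],
)

```text
time_s: 15.62
tcp_pos: [0.5046, 0.2034, 0.2161]
eef_rot: [-180.0, -0.0, 172.5]
ft_force: [0.1, -1.2, 0.7]
opening: 0.649
gripper_force: 0.0
```

```bash
python3 - <<'E'
from h import *
s=st();t=snap('scene');u=snap('top')
cv2.imwrite('pics/f.png',np.hstack([cv2.resize(t[180:340,180:420],(400,267)),cv2.resize(u[90:210,250:450],(400,267))])[...,::-1])
E
```

```text
{'time_s': 15.6167, 'tcp_pos': [0.5046, 0.2034, 0.2161], 'eef_rot': [-179.9534, -0.0203, 172.4559], 'ft_force': [0.1325, -1.2418, 0.7459], 'opening': 0.6492, 'gripper_force': 0.0}
```

View pics/f.png

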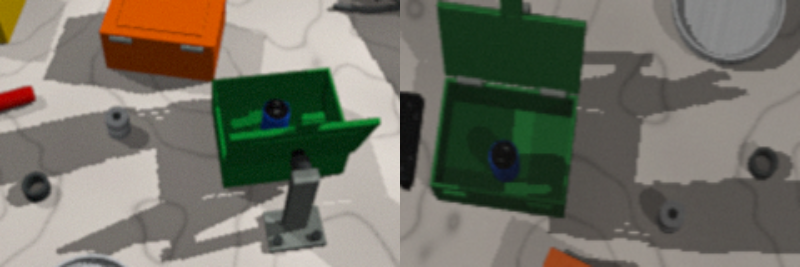

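The capacitor stands upright in the box, at about (275,113) in the left half and (503,158) in the right. The lid rests on the buffer, the other parts haven't moved, and the robot is clear.

```bash
python3 -c "
from station import ctrl
print(ctrl.close_job())"
```

```text
the job is handed in; nothing more can be done
None
```

The job is handed in at about 16 s: the lid leans on the buffer, its nose pressed in an estimated 2.3–2.6 mm (from force and travel, not read directly), and the capacitor stands upright on the box floor.

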